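Turn a board end for end in a clamping jig and feel the push clamp tight

TASK

The first face of the board is done. Lift the board out of the clamping jig, turn it end for end so that its other wide face lies against the fence and its red-painted end points away from the end stop, and stand it back in on its edge with the plain end right up against the end stop. Then push the black knob of the clamp in until you feel its pad bite hand-tight on the board, so that it keeps pressing when you let go. Do not ram the clamp, and do not disturb the roll of tape and the sanding block.

Things in the scene. Friction and masses are not known exactly. Their poses are not given: they have to be found in the camera images.
- jig: Clamping jig fixed on the bench: plywood base 12 mm thick (its top, the channel floor, is at z = 12 mm) with a fence and an end stop of wood, 20 mm tall (tops at z = 32 mm), and a red clamp housing opposite the fence (jig x -105 to -71, y -11 to +51 mm, top at z = 40 mm). Origin at bench height; x points across the channel to the fence, y along it to the end stop, z up.
- fence (a point): Point on the upper edge of the fence's face. The face is at jig x = +20 mm and runs from jig y = -51 to +134 mm.
- end_stop (a point): Point on the upper edge of the end stop's face, which is at jig y = +110 mm and runs from jig x = -42 to +20 mm.
- board: Pale timber board 45 x 160 x 30 mm, 0.2 to 0.32 kg, standing on a 30 mm wide edge on the channel floor, 45 mm tall (top at z = 57 mm), red end to the end stop at the start. y axis: lengthwise to the red end; z: across its 30 mm; x: vertical. Origin: middle of the wide face that is on the clamp side at the start. Grip it from above across its 30 mm, fingertips 26 mm above the floor.
- board_mid (a point): Centre of the board. Beside it, above the fence, there are 25 mm free for each finger.
- red_end (a point): Middle of the red-painted end face of the board (80 mm from its centre; the paint covers the last 14 mm).
- plain_end (a point): Middle of the unpainted end face of the board (80 mm from its centre).
- plunger: Plunger of the clamp, sliding along jig x on a line at jig y = 20 mm, 25 mm above the bench; origin: middle of the face of its black knob (34 mm across), pushed in jig +x with closed fingertips. It slides 30 to 52 mm with a drag of 6 N before the pad at its front touches a board that lies against the fence. How far is unknown (the pad's spindle is screw-set) and must be felt.
- knob (a point): Middle of the knob's face, where to push. Once the pad touches, its spring adds 5 N per mm to the 6 N drag: 13 to 20 N on the knob in all is hand-tight. Friction then holds the plunger and the pad keeps pressing with up to 6 N. More than 25 N of the pad on the board is ramming.
- tape_roll: Roll of masking tape, 100 mm across, 25 mm tall, lying on the bench: leave alone. Origin under its middle.
- sanding_block: Sanding block 64 x 104 x 26 mm lying on the bench: leave alone. Origin under its middle.

How it is judged (in metres and radians):
On the way:
1. the board stands turned in the channel, plain end against the end stop (x of board in the frame of jig above 0.005 m and y of plain_end in the frame of jig above 0.106 m and z of board_mid in the frame of jig below 0.037 m), for 0.2 s.
At the end, for the whole second after the job is handed in: Board at rest, upright on its edge, turned: the face that was on the clamp side within 3.5 mm of the fence, red end away from the stop, plain end within 4 mm of the end stop, in line within 0.04 rad; the clamp, let go, keeps pressing on it with over 3 N (x of board in the frame of jig between 0.0165 and 0.0225 m and y of red_end in the frame of jig below -0.03 m and y of plain_end in the frame of jig between 0.106 and 0.113 m and z of board_mid in the frame of jig between 0.031 and 0.037 m and angle between the y axis of board and the y axis of jig, either way round below 0.04 rad and angle between the x axis of board and the z axis of jig, either way round below 0.06 rad and contact force between plunger and board above 3 N and linear speed of board below 0.01 m/s); the robot touches nothing.
It fails at once if the clamp is rammed: it presses on the board with more than 25 N (contact force between plunger and board above 25 N).
It fails at once if the tape roll or the sanding block is moved more than 25 mm (distance of any of tape_roll, sanding_block from where it was at the start of the episode above 0.025 m).
It also fails if it takes over 51 s, if anything falls off the work surface, if the arm or the gripper's body presses on something with over 40 N, if the wrist force passes 120 N, or if a joint passes its speed limit or range.

ROBOT

A 6-joint arm with a two-finger parallel gripper is mounted at the origin on a cart in front of the work surface, level with it; the furniture and walls round the work are solid. World frame = base frame: x ahead of the robot, y to its left, z up, the work surface at z = 0. Lengths are in mm, angles in rad, forces in N, time in s.
With the tool pointing down it reaches from about 225 to 875 mm from the base axis. Payload 3.4 kg.
Tool frame: the origin (TCP) lies at the very end of the fingers, on their centre line; the grasp point (between the pads) lies 19 mm behind it; z points along the fingers, y is the line along which they close (so a half turn about z gives the same grasp; the last joint's range is limited). The gripper opens to 85 mm and grips with 20 to 120 N. Pads are 22 mm wide; open, the fingers measure 114 mm over their backs; the gripper's body (76 mm by 85 mm) begins 54 mm behind the grasp point. The pads swing forward as they close: fully open they stand 13 mm farther back than shut.
Start: joints at [0.999, 0.276, 1.505, -0, 1.361, -0.121], TCP at [250.54, 517.583, 231.328] pointing down, gripper open.
Joint ranges: [-2.89, 2.89], [-0.75, 2.08], [0.22, 2.7], [-1.18, 4.32], [0.11, 2.71], [-2.7, 2.7]. Speed limits (rad/s): [2.57, 2.57, 3.14, 3.14, 3.14, 3.14].

INTERFACE

Orientations are given as a unit quaternion [x, y, z, w].
In Python, from station import readout, vision, env gives the robot as it stands.
- The arm moves only by the tool move_arm, never from a script. Its argument "series" is a list of rows, each an object of numbers: "x", "y", "z": the shift along the world's x, y, z in cm; "ax", "ay", "az": the turn, a rotation vector about the world's x, y, z in rad. A call has 1 to 12 rows; each row shifts and turns the commanded pose from where the row before left it; what a row does not reach is not made up. A row lasts 1/10 s, in which the tool goes at most 50 mm and 8.59 degrees, less where a joint would pass 70% of its speed; a pose out of reach is approached as far as the arm can. A call is refused whole if a number of a shift passes 5 or a number of a turn 0.15, either way. A call with a gripper value outside its range is refused whole. "claw" is the opening, from 0 (shut) to 1 (fully open), set as the call begins (left out, the last holds). The fingers move at their own pace and stop on an object; the grip force is fixed at half the most. Time passes only in rows, so rows that do not move let the fingers close. It gives the time, the measured TCP pose, the force, the opening and the grip force at its end, in the units of the state.
- readout.read_state(): the state, without advancing time (a new reading comes with each control period).
- vision.get_image(name): name is "side" or "top"; returns a dict with "image" (400x640x3 uint8, red, green, blue), "z_map" (400x640 float32, mm along the optical axis (not along the pixel's ray), 0 where there is no reading), "vertical_fov" (degrees; the focal length in pixels is half the picture's height over the tangent of half this angle, whatever the lens; pixels are square), "cx", "cy" (the principal point, pixels), "dist_coeffs" ([k1, k2, p1, p2, k3] as OpenCV has them; the pictures are not rectified), "rvec" (rotation vector, rad) and "tvec" (3), from world to camera coordinates, as OpenCV has them. Camera axes: x right, y down, z forward; pixel columns grow to the right and rows downward; lengths in mm; the calibration is good to about 2 mm. A picture is of the moment at which its call begins.
- env.close_job(): hands the job in; it is judged then, once.
The state is a dict: "clock": time; "qpos": joint angles; "joint_velocities": joint speeds; "tau": joint torques, N m; "eef_pos": TCP position; "ee_rot": TCP orientation; "force": force on the tool from outside, world axes, zero at the start; "wrist_torque": the same for the moment, N m; "opening": opening from 0.0 (shut) to 1.0 (fully open); "grip_force": force on a finger pad.
Only numpy, scipy, OpenCV 4.12 (cv2) and the standard library are available. Lean on these libraries where they do the work, as an engineer would, in place of code of your own. Each camera call takes 0.05 s, during which the arm holds its last target. There are 200 camera calls.

## Working session

There is one attempt and no reset: what is moved stays moved. The work goes in short steps, Python scripts to look and compute and a tool call to move; the robot and the scene stay as the last step left them, time stands still between calls to the robot, and variables do not carry over. Pictures are saved under pics/ and viewed, at most 10 in all, crops included, and the job is handed in when it is done.

Besides the shell and the picture viewer there is one more tool, called after ">>>" as name([rows], argument=value, ...), one row to a line, values as JSON. move_arm: Moves the arm, as the interface text tells. Its arguments: {"type":"object","properties":{"series":{"type":"array"},"claw":{"type":"number"}},"required":["series"]}

```bash
mkdir -p pics
cat > h.py <<'E'
import numpy as np, cv2
from station import readout, vision, env
def cam(n):
    d=vision.get_image(n); h,w=d["image"].shape[:2]
    f=h/2/np.tan(np.radians(d["vertical_fov"])/2)
    d["K"]=np.array([[f,0,d["cx"]],[0,f,d["cy"]],[0,0,1.]]); d["D"]=np.array(d["dist_coeffs"],float)
    d["R"]=cv2.Rodrigues(np.array(d["rvec"],float))[0]; d["t"]=np.array(d["tvec"],float).ravel(); return d
def ray(d,uv):
    p=cv2.undistortPoints(np.array(uv,float).reshape(-1,1,2),d["K"],d["D"]).reshape(-1,2)
    v=np.c_[p,np.ones(len(p))]; return -d["R"].T@d["t"], v@d["R"], v
def at_z(d,uv,z):
    o,v,_=ray(d,uv); return o+v*((z-o[2])/v[:,2])[:,None]
def depth_pts(d,uv):
    o,v,_=ray(d,uv); z=np.array([d["z_map"][int(round(b)),int(round(a))] for a,b in uv]); return o+v*z[:,None]
def cloud(d):
    h,w=d["z_map"].shape; uv=np.stack(np.meshgrid(np.arange(w),np.arange(h)),-1).reshape(-1,2)
    o,v,_=ray(d,uv); return (o+v*d["z_map"].reshape(-1,1)).reshape(h,w,3)
def save(n,img,crop=None,s=1):
    if crop: x0,y0,x1,y1=crop; img=img[y0:y1,x0:x1]
    cv2.imwrite("pics/"+n,cv2.resize(img[:,:,::-1],None,fx=s,fy=s,interpolation=cv2.INTER_CUBIC))
E
python3 - <<'E'
from h import *
import pickle
for n in("top","side"):
    d=cam(n); save(n+"0.png",d["image"]); pickle.dump(d,open(n+"0.pkl","wb"))
    print(n,-d["R"].T@d["t"],d["K"][0,0],d["D"])
print(readout.read_state())
E
```

```text
top [ 458.55301402 -250.91697952 1005.41646264] 416.93814898682785 [-0.10936072  0.          0.          0.          0.        ]
side [526.40453301 731.75038773 499.31353556] 496.9014750107129 [-0.12104885  0.          0.          0.          0.        ]
{'clock': 0.1, 'qpos': array([ 9.99021600e-01,  2.76548682e-01,  1.50600028e+00,  2.53628495e-05,
        1.36075733e+00, -1.20978176e-01]), 'joint_velocities': array([ 2.01051980e-04, -1.96921332e-03, -2.31529209e-03, -1.37866991e-04,
        5.43397397e-04,  8.03366557e-05]), 'tau': array([ 1.22998699e-03, -4.17701626e+01, -2.46406245e+01, -1.49269827e-04,
        5.87758259e-03,  1.61755366e-05]), 'eef_pos': array([250.23842448, 517.15380623, 230.51908279]), 'ee_rot': array([ 2.23497086e-01,  9.74704221e-01, -8.01722975e-04, -3.02547322e-04]), 'force': array([0.60235159, 0.70119043, 0.18154007]), 'wrist_torque': array([-0.02060599,  0.00846336,  0.00316754]), 'grip_force': 0.0, 'opening': 0.9977181018204965}
```

View pics/top0.png

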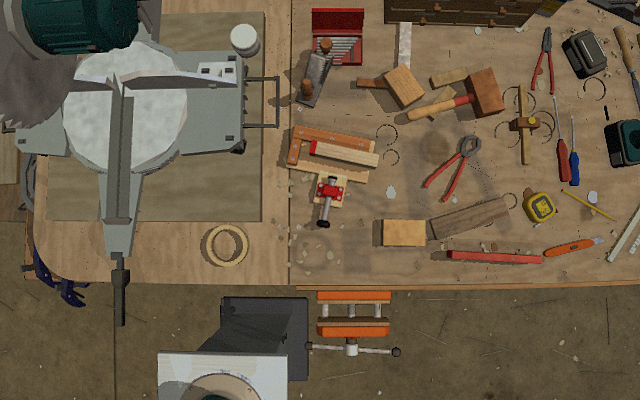

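View pics/side0.png

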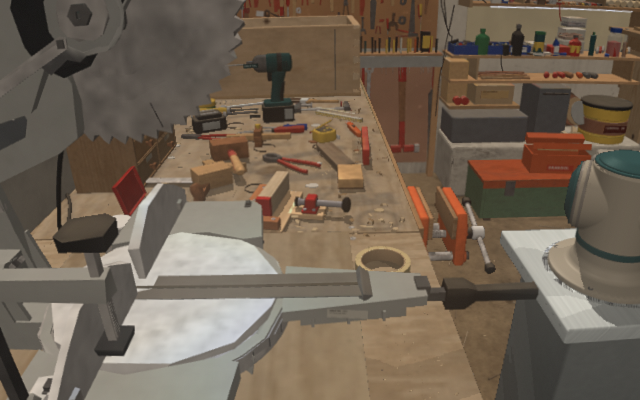

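The top view shows the jig around (330,160), with the board at (345,153), its red end on the left at (313,148) and the knob at (323,223). The tape is at (225,245) and the sanding block at (404,233). In the side view the jig is around (290,200).

Run:
```python
from h import *
import pickle
d=pickle.load(open("top0.pkl","rb")); save("tc.png",d["image"],(280,115,390,235),5)
d=pickle.load(open("side0.pkl","rb")); save("sc.png",d["image"],(240,160,370,240),6)
```

```text
(no output)
```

View pics/tc.png

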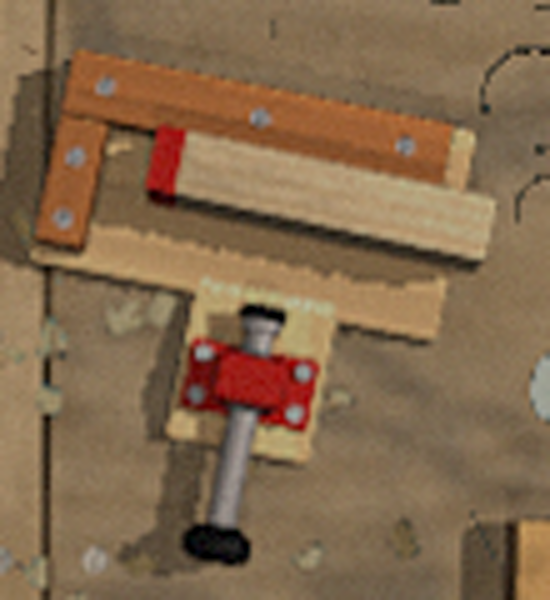

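View pics/sc.png

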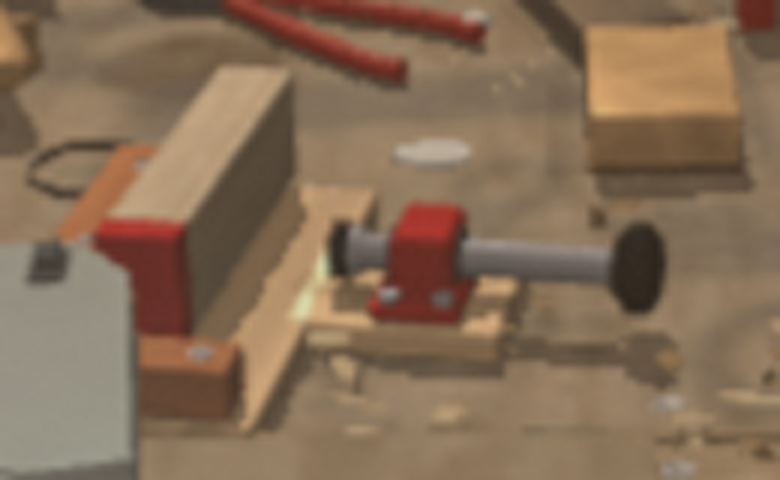

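The crops are clear. In the top crop the fence face runs from (107,122) to (447,183), the end stop face from (107,122) to (83,248), and the knob is at (217,543). The board's red end is about 45 crop pixels short of the stop. In the side crop the knob centre is at (638,266) and the board's top corners at the red end are (98,222) and (188,226).

Run:
```python
from h import *
import pickle
np.set_printoptions(precision=1,suppress=True)
d=pickle.load(open("top0.pkl","rb")); s=pickle.load(open("side0.pkl","rb"))
C=cloud(d); S=cloud(s)
def crop(x,y): return ((x+.5)/5-.5+280,(y+.5)/5-.5+115)
def scrop(x,y): return ((x+.5)/6-.5+240,(y+.5)/6-.5+160)
roi=C[115:235,280:390].reshape(-1,3); 
srf=S[160:240,240:370].reshape(-1,3)
for nm,P in(("top",roi),("side",srf)):
    b=P[(P[:,2]>50)&(P[:,2]<64)&(P[:,0]>450)]
    r=cv2.minAreaRect(b[:,:2].astype(np.float32)); print(nm,"board",len(b),np.median(b[:,2]),r,cv2.boxPoints(r).ravel())
fp=[crop(110,123),crop(280,153),crop(447,183)]; F=at_z(d,fp,32); print("fence",F[:,:2].ravel(), np.degrees(np.arctan2(*(F[0]-F[2])[[0,1]])))
E=at_z(d,[crop(105,125),crop(83,248)],32); print("stop",E[:,:2].ravel())
print("fence tops",depth_pts(d,[crop(105,86),crop(260,118),crop(405,146)]))
print("fence outer/back",at_z(d,[crop(75,50),crop(452,122),crop(37,240)],32))
B=at_z(d,[crop(157,126),crop(495,199),crop(485,252),crop(148,192)],57);print("board corners px",B)
# triangulate knob + board red corners
def tri(a,b):
    o1,v1,_=ray(d,[a]);o2,v2,_=ray(s,[b]);A=0;y=0
    for o,v in((o1,v1[0]),(o2,v2[0])):
        v=v/np.linalg.norm(v);M=np.eye(3)-np.outer(v,v);A=A+M;y=y+M@o
    p=np.linalg.solve(A,y); return p, np.linalg.norm(np.cross(v1[0]/np.linalg.norm(v1[0]),p-o1))
print("knob",tri(crop(217,543),scrop(638,266)),depth_pts(d,[crop(217,543)]),depth_pts(s,[scrop(638,266)]))
print("red corners",tri(crop(157,126),scrop(98,222)),tri(crop(148,192),scrop(188,226)))
print("plain corner",tri(crop(495,199),scrop(292,72)))
k=srf[(srf[:,2]>5)&(srf[:,2]<45)&(srf[:,0]<365)&(srf[:,0]>280)&(srf[:,1]<-160)];print("knob side cloud",len(k),k.min(0),k.max(0))
for nm,P in(("tape",C[215:280,190:260]),("block",C[210:255,370:435])):
    P=P.reshape(-1,3);P=P[(P[:,2]>18)&(P[:,2]<34)];print(nm,cv2.minAreaRect(P[:,:2].astype(np.float32)))
```

```text
top board 927 56.79346722389187 ((628.4830932617188, -293.81298828125), (160.68003845214844, 30.938140869140625), 77.78256225585938) [ 596.4 -369.1  626.6 -375.6  660.6 -218.6  630.4 -212. ]
side board 479 56.82811527184538 ((630.6116333007812, -292.8266296386719), (164.2782440185547, 31.969022750854492), 77.40929412841797) [ 597.1 -369.5  628.3 -376.5  664.1 -216.1  632.9 -209.2]
fence [ 667.  -195.4  652.6 -276.   638.4 -355. ] 10.154693164783403
stop [ 666.  -193.   607.1 -183. ]
fence tops [[ 685.3 -192.8   30.4]
 [ 669.4 -266.5   32. ]
 [ 656.4 -335.4   30.6]]
fence outer/back [[ 702.4 -178.4   32. ]
 [ 667.8 -357.7   32. ]
 [ 610.9 -161.3   32. ]]
board corners px [[ 660.2 -218.5   57. ]
 [ 626.4 -374.5   57. ]
 [ 601.7 -369.6   57. ]
 [ 629.3 -214.5   57. ]]
knob (array([ 468.5, -246.4,   24.9]), np.float64(0.07155630099637607)) [[ 468.3 -246.5   38.6]] [[ 469.5 -231.7   32.1]]
red corners (array([ 659.8, -218.7,   60.8]), np.float64(0.39581809744011176)) (array([ 628.5, -214.7,   60.3]), np.float64(0.2829217004438926))
plain corner (array([ 612.8, -374.3,   55.3]), np.float64(13.663495849745939))Traceback (most recent call last):
  File "<stdin>", line 27, in <module>
    return umr_minimum(a, axis, None, out, keepdims, initial, where)
ValueError: zero-size array to reduction operation minimum which has no identity
```

Run:
```python
from h import *
import pickle
np.set_printoptions(precision=0,suppress=True,linewidth=150)
C=np.concatenate([cloud(pickle.load(open(f+"0.pkl","rb"))).reshape(-1,3) for f in("top",)])
C=C[np.isfinite(C).all(1)]
xs=np.arange(230,720,60); ys=np.arange(560,-460,-60)
print("cols x",xs)
for y in ys:
    r=[]
    for x in xs:
        m=(abs(C[:,0]-x)<30)&(abs(C[:,1]-y)<30)&(C[:,2]<800)
        r.append(C[m,2].max() if m.any() else -1)
    print(y,np.array(r))
d=pickle.load(open("top0.pkl","rb"));C=cloud(d)
for nm,P in(("tape",C[215:280,190:260]),("block",C[210:255,370:435])):
    P=P.reshape(-1,3);P=P[(P[:,2]>18)&(P[:,2]<34)];print(nm,cv2.minAreaRect(P[:,:2].astype(np.float32)))
```

```text
cols x [230 290 350 410 470 530 590 650 710]
560 [-793.  -78.   -7.  -84. -112.  -21.  -25.  -34.   84.]
500 [-96. -79.   1.   5.   5.   4.   4.   4.  84.]
440 [-92. -37.   6.   5.  44.  45.  45. 137. 128.]
380 [-791. -117.    5.    5.   45.   46.  128.  130.  129.]
320 [-796.   -1.    5.    5.   44.   46.  128.  134.  133.]
260 [-791.   -1.    5.  125.  136.  128.  131.  133.  133.]
200 [120. 120. 127. 132. 137. 133. 506. 530. 546.]
140 [-790.   -1.    6.  128.  133.  129.  131.  536.  549.]
80 [-792.   -1.    5.    5.   45.   46.  130.  132.  542.]
20 [-792.   -1.   27.   29.   47.   46.  129.  130.  534.]
-40 [-791.   -1.   27.   30.   45.   45.   45.  135.  130.]
-100 [-793.   -1.    4.    5.   44.   46.   46.   46.   85.]
-160 [-1.  2. 12. 17. 14. 17. 35. 37. 85.]
-220 [-0.  2. 11. 14. 43. 42. 21. 61. 37.]
-280 [ 0.  3.  9. 10. 41. 43. 61. 62. 35.]
-340 [ 2.  3.  5.  5. 13.  5. 61. 60.  6.]
-400 [-1.  2.  5. 31. 33.  7. 59. 60.  8.]
tape ((417.0425720214844, -19.184661865234375), (97.99382019042969, 97.22184753417969), 37.11697006225586)
block ((447.7785339355469, -448.1785888671875), (124.84354400634766, 61.26902770996094), 89.86923217773438)
```

>>> move_arm([
  {"x":0.9,"y":-4.8,"az":-0.148},
  {"x":0.9,"y":-4.8,"az":-0.148},
  {"x":0.9,"y":-4.8,"az":-0.148},
  {"x":0.9,"y":-4.8,"az":-0.148},
  {"x":0.9,"y":-4.8,"az":-0.148},
  {"x":0.9,"y":-4.8,"az":-0.148},
  {"x":0.9,"y":-4.8,"az":-0.148},
  {"x":0.9,"y":-4.8,"az":-0.148},
  {"x":0.9,"y":-4.8,"az":-0.148},
  {"x":0.9,"y":-4.8},
  {"x":0.9,"y":-4.8},
  {"x":0.9,"y":-4.8},
], claw=1)

```text
schema error: expected keys x, y, z, ax, ay, az
```

>>> move_arm([
  {"x":3.6,"y":-2.95},
  {"x":3.6,"y":-2.95},
  {"x":3.6,"y":-2.95,"z":-1},
  {"x":3.6,"y":-2.95,"z":-1},
  {"x":3.6,"y":-2.95,"z":-2},
  {"x":3.6,"y":-2.95,"z":-2},
  {"x":3.6,"y":-2.95,"z":-2},
  {"x":3.6,"y":-2.95,"z":-2},
  {},
  {},
])

```text
schema error: expected keys x, y, z, ax, ay, az
```

All six keys are needed in every row.

>>> move_arm([
  {"x":0.9,"y":-4.8,"z":0,"ax":0,"ay":0,"az":-0.148},
  {"x":0.9,"y":-4.8,"z":0,"ax":0,"ay":0,"az":-0.148},
  {"x":0.9,"y":-4.8,"z":0,"ax":0,"ay":0,"az":-0.148},
  {"x":0.9,"y":-4.8,"z":0,"ax":0,"ay":0,"az":-0.148},
  {"x":0.9,"y":-4.8,"z":0,"ax":0,"ay":0,"az":-0.148},
  {"x":0.9,"y":-4.8,"z":0,"ax":0,"ay":0,"az":-0.148},
  {"x":0.9,"y":-4.8,"z":0,"ax":0,"ay":0,"az":-0.148},
  {"x":0.9,"y":-4.8,"z":0,"ax":0,"ay":0,"az":-0.148},
  {"x":0.9,"y":-4.8,"z":0,"ax":0,"ay":0,"az":-0.148},
  {"x":0.9,"y":-4.8,"z":0,"ax":0,"ay":0,"az":0},
  {"x":0.9,"y":-4.8,"z":0,"ax":0,"ay":0,"az":0},
  {"x":0.9,"y":-4.8,"z":0,"ax":0,"ay":0,"az":0},
], claw=1)

```text
clock: 1.3
eef_pos: [358.2, -60.3, 231.4]
ee_rot: [0.778, 0.628, 0.0, 0.0]
force: [1.5, 0.4, 0.3]
opening: 0.999
grip_force: 0.0
```

>>> move_arm([
  {"x":3.6,"y":-2.95,"z":0,"ax":0,"ay":0,"az":0},
  {"x":3.6,"y":-2.95,"z":0,"ax":0,"ay":0,"az":0},
  {"x":3.6,"y":-2.95,"z":-1,"ax":0,"ay":0,"az":0},
  {"x":3.6,"y":-2.95,"z":-1,"ax":0,"ay":0,"az":0},
  {"x":3.6,"y":-2.95,"z":-1.5,"ax":0,"ay":0,"az":0},
  {"x":3.6,"y":-2.95,"z":-1.5,"ax":0,"ay":0,"az":0},
  {"x":3.6,"y":-2.95,"z":-1.5,"ax":0,"ay":0,"az":0},
  {"x":3.6,"y":-2.95,"z":-1.5,"ax":0,"ay":0,"az":0},
  {"x":0,"y":0,"z":0,"ax":0,"ay":0,"az":0},
  {"x":0,"y":0,"z":0,"ax":0,"ay":0,"az":0},
])

```text
clock: 2.3
eef_pos: [646.0, -294.4, 148.7]
ee_rot: [0.778, 0.628, -0.001, -0.002]
force: [0.3, -0.5, 0.6]
opening: 1.003
grip_force: 0.0
```

>>> move_arm([
  {"x":-1.65,"y":0.1,"z":0,"ax":0,"ay":0,"az":0},
  {"x":0,"y":0,"z":-2.5,"ax":0,"ay":0,"az":0},
  {"x":0,"y":0,"z":-2.5,"ax":0,"ay":0,"az":0},
  {"x":0,"y":0,"z":-2.5,"ax":0,"ay":0,"az":0},
  {"x":0,"y":0,"z":-2,"ax":0,"ay":0,"az":0},
  {"x":0,"y":0,"z":-1,"ax":0,"ay":0,"az":0},
  {"x":0,"y":0,"z":-0.6,"ax":0,"ay":0,"az":0},
  {"x":0,"y":0,"z":0,"ax":0,"ay":0,"az":0},
])

```text
clock: 3.1
eef_pos: [629.7, -292.9, 40.9]
ee_rot: [0.778, 0.628, 0.0, 0.0]
force: [0.0, -0.3, 1.2]
opening: 1.0
grip_force: 0.0
```

>>> move_arm([
  {"x":0,"y":0,"z":0,"ax":0,"ay":0,"az":0},
  {"x":0,"y":0,"z":0,"ax":0,"ay":0,"az":0},
  {"x":0,"y":0,"z":0,"ax":0,"ay":0,"az":0},
  {"x":0,"y":0,"z":0,"ax":0,"ay":0,"az":0},
  {"x":0,"y":0,"z":0,"ax":0,"ay":0,"az":0},
  {"x":0,"y":0,"z":0,"ax":0,"ay":0,"az":0},
  {"x":0,"y":0,"z":0,"ax":0,"ay":0,"az":0},
  {"x":0,"y":0,"z":0,"ax":0,"ay":0,"az":0},
], claw=0)

```text
clock: 3.9
eef_pos: [630.3, -293.6, 41.2]
ee_rot: [0.778, 0.628, 0.0, 0.001]
force: [-1.0, -0.0, 5.0]
opening: 0.336
grip_force: 60.4
```

>>> move_arm([
  {"x":0,"y":0,"z":1,"ax":0,"ay":0,"az":0},
  {"x":0,"y":0,"z":2.5,"ax":0,"ay":0,"az":0},
  {"x":0,"y":0,"z":3,"ax":0,"ay":0,"az":0},
  {"x":-2,"y":0.2,"z":1,"ax":0,"ay":0,"az":0},
  {"x":-4,"y":0.3,"z":0,"ax":0,"ay":0,"az":0.07},
  {"x":-4.5,"y":0.3,"z":0,"ax":0,"ay":0,"az":0.07},
  {"x":-4.5,"y":0.3,"z":0,"ax":0,"ay":0,"az":0.07},
  {"x":-4.5,"y":0.3,"z":0,"ax":0,"ay":0,"az":0.07},
  {"x":-4.5,"y":0.3,"z":0,"ax":0,"ay":0,"az":0.07},
  {"x":-3.5,"y":0.3,"z":0,"ax":0,"ay":0,"az":0.07},
  {"x":-2,"y":0.3,"z":0,"ax":0,"ay":0,"az":0},
  {"x":0,"y":0,"z":0,"ax":0,"ay":0,"az":0},
])

```text
clock: 5.1
eef_pos: [331.8, -268.6, 115.0]
ee_rot: [0.631, 0.776, 0.0, -0.002]
force: [-0.1, -0.6, -3.2]
opening: 0.331
grip_force: 60.0
```

>>> move_arm([
  {"x":0,"y":0,"z":-2.5,"ax":0,"ay":0,"az":0},
  {"x":0,"y":0,"z":-2.5,"ax":0,"ay":0,"az":0},
  {"x":0,"y":0,"z":-1.5,"ax":0,"ay":0,"az":0},
  {"x":0,"y":0,"z":-0.9,"ax":0,"ay":0,"az":0},
  {"x":0,"y":0,"z":-0.6,"ax":0,"ay":0,"az":0},
  {"x":0,"y":0,"z":0,"ax":0,"ay":0,"az":0},
])

```text
clock: 5.7
eef_pos: [335.4, -270.5, 34.9]
ee_rot: [0.63, 0.777, 0.0, -0.0]
force: [0.3, 0.1, -2.2]
opening: 0.331
grip_force: 60.0
```

>>> move_arm([
  {"x":0,"y":0,"z":-0.4,"ax":0,"ay":0,"az":0},
  {"x":0,"y":0,"z":0,"ax":0,"ay":0,"az":0},
])

```text
clock: 5.9
eef_pos: [335.3, -270.6, 31.5]
ee_rot: [0.63, 0.777, -0.0, 0.0]
force: [0.2, 0.6, -2.4]
opening: 0.336
grip_force: 60.0
```

>>> move_arm([
  {"x":0,"y":0,"z":-0.1,"ax":0,"ay":0,"az":0},
  {"x":0,"y":0,"z":0,"ax":0,"ay":0,"az":0},
])

```text
clock: 6.1
eef_pos: [335.2, -270.6, 30.6]
ee_rot: [0.63, 0.777, -0.0, 0.0]
force: [-0.4, 0.8, -3.1]
opening: 0.338
grip_force: 60.0
```

>>> move_arm([
  {"x":0,"y":0,"z":-0.1,"ax":0,"ay":0,"az":0},
  {"x":0,"y":0,"z":-0.1,"ax":0,"ay":0,"az":0},
  {"x":0,"y":0,"z":0,"ax":0,"ay":0,"az":0},
])

```text
clock: 6.4
eef_pos: [335.2, -270.6, 29.1]
ee_rot: [0.63, 0.777, -0.0, 0.0]
force: [-0.8, 1.7, 5.8]
opening: 0.332
grip_force: 60.9
```

>>> move_arm([
  {"x":0,"y":0,"z":0,"ax":0,"ay":0,"az":0},
  {"x":0,"y":0,"z":0,"ax":0,"ay":0,"az":0},
  {"x":0,"y":0,"z":0,"ax":0,"ay":0,"az":0},
  {"x":0,"y":0,"z":0,"ax":0,"ay":0,"az":0},
  {"x":0,"y":0,"z":1,"ax":0,"ay":0,"az":0},
  {"x":0,"y":0,"z":2,"ax":0,"ay":0,"az":0},
  {"x":0,"y":0,"z":3,"ax":0,"ay":0,"az":0},
  {"x":0,"y":0,"z":0,"ax":0,"ay":0,"az":0},
], claw=1)

```text
clock: 7.2
eef_pos: [337.1, -272.7, 91.9]
ee_rot: [0.63, 0.777, -0.001, 0.004]
force: [-0.1, -1.4, -0.6]
opening: 0.997
grip_force: 0.0
```

>>> move_arm([
  {"x":0,"y":0,"z":0,"ax":0,"ay":0,"az":-0.1496},
  {"x":0,"y":0,"z":0,"ax":0,"ay":0,"az":-0.1496},
  {"x":0,"y":0,"z":0,"ax":0,"ay":0,"az":-0.1496},
  {"x":0,"y":0,"z":0,"ax":0,"ay":0,"az":-0.1496},
  {"x":0,"y":0,"z":0,"ax":0,"ay":0,"az":-0.1496},
  {"x":0,"y":0,"z":0,"ax":0,"ay":0,"az":-0.1496},
  {"x":0,"y":0,"z":0,"ax":0,"ay":0,"az":-0.1496},
  {"x":0,"y":0,"z":0,"ax":0,"ay":0,"az":-0.1496},
  {"x":0,"y":0,"z":0,"ax":0,"ay":0,"az":-0.1496},
  {"x":0,"y":0,"z":0,"ax":0,"ay":0,"az":-0.1496},
  {"x":0,"y":0,"z":0,"ax":0,"ay":0,"az":-0.1496},
])

```text
clock: 8.3
eef_pos: [334.8, -270.2, 88.2]
ee_rot: [0.998, 0.063, -0.0, -0.0]
force: [0.3, 0.4, -0.3]
opening: 0.999
grip_force: 0.0
```

>>> move_arm([
  {"x":0,"y":0,"z":0,"ax":0,"ay":0,"az":-0.1496},
  {"x":0,"y":0,"z":0,"ax":0,"ay":0,"az":-0.1496},
  {"x":0,"y":0,"z":0,"ax":0,"ay":0,"az":-0.1496},
  {"x":0,"y":0,"z":0,"ax":0,"ay":0,"az":-0.1496},
  {"x":0,"y":0,"z":0,"ax":0,"ay":0,"az":-0.1496},
  {"x":0,"y":0,"z":0,"ax":0,"ay":0,"az":-0.1496},
  {"x":0,"y":0,"z":0,"ax":0,"ay":0,"az":-0.1496},
  {"x":0,"y":0,"z":0,"ax":0,"ay":0,"az":-0.1496},
  {"x":0,"y":0,"z":0,"ax":0,"ay":0,"az":-0.1496},
  {"x":0,"y":0,"z":0,"ax":0,"ay":0,"az":-0.1496},
  {"x":0,"y":0,"z":0,"ax":0,"ay":0,"az":0},
])

```text
clock: 9.4
eef_pos: [334.8, -270.2, 88.2]
ee_rot: [0.777, -0.63, -0.0, -0.0]
force: [-0.2, -0.2, 0.1]
opening: 1.001
grip_force: 0.0
```

Run:
```python
from h import *
import pickle
d=cam("top"); pickle.dump(d,open("top1.pkl","wb")); save("t1.png",d["image"],(270,115,400,305),3.1)
save("t1j.png",d["image"],(280,120,390,205),7)
print(readout.read_state()["eef_pos"])
```

```text
[ 334.89319197 -270.24570871   88.22502831]
```

View pics/t1.png

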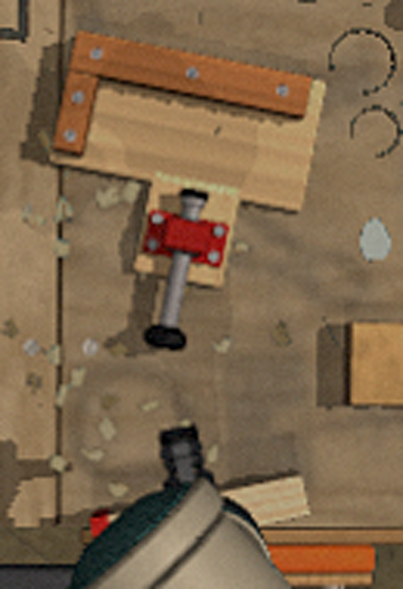

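View pics/t1j.png

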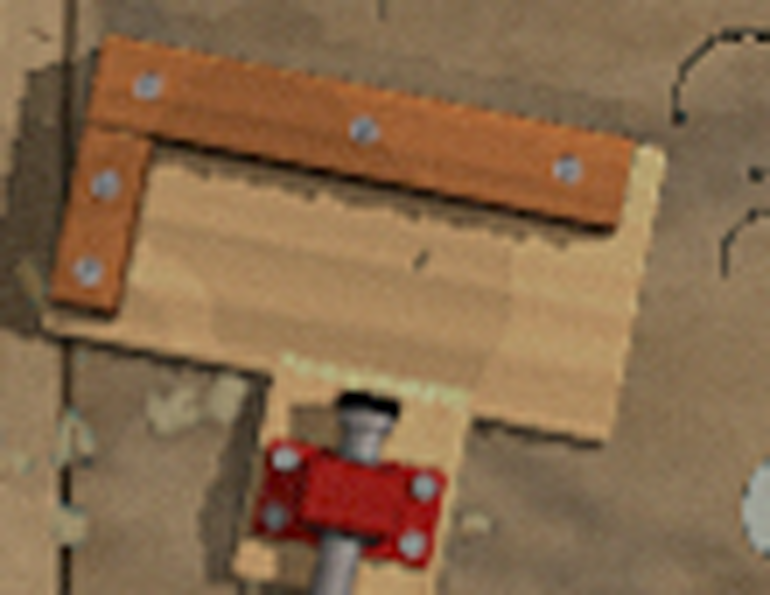

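Now the jig is empty and unobstructed: the fence's right end is at crop (613,230), the inner corner at (152,142) and the stop's free end at (115,312). The turned gripper stands over the board near the bottom (red end on the left). I'll sharpen the edges with profiles.

```bash
cat > prof.py <<'E'
from h import *
import pickle
np.set_printoptions(precision=0,suppress=True,linewidth=170)
d=pickle.load(open("top1.pkl","rb"));im=d["image"].astype(np.float32)
a=np.radians(10.3);ux=np.array([np.cos(a),-np.sin(a),0]);uy=np.array([np.sin(a),np.cos(a),0]);o=np.array([626.8,-297.8,0])
def samp(P):
    uv,_=cv2.projectPoints(P,np.array(d["rvec"],float),d["t"],d["K"],d["D"]);uv=uv.reshape(-1,2).astype(np.float32)
    return cv2.remap(im,uv[:,0][None],uv[:,1][None],cv2.INTER_LINEAR)[0]
P=lambda x,y,z:o+x*ux+y*uy+np.array([0,0,z])
s=np.arange(8,32,1.)
print("fence x",s)
for y0 in(-40,0,40,80,):
    g=np.array([samp(np.array([P(x,y,32) for y in np.arange(y0-8,y0+9,2)])).mean(0) for x in s]); print(y0,"R",g[:,0]);print("    B",g[:,2])
s=np.arange(100,122,1.);print("stop y",s)
for x0 in(-30,-10,5):
    g=np.array([samp(np.array([P(x,y,32) for x in np.arange(x0-6,x0+7,2)])).mean(0) for y in s]); print(x0,"R",g[:,0]);print("    B",g[:,2])
E
python3 prof.py
```

```text
fence x [ 8.  9. 10. 11. 12. 13. 14. 15. 16. 17. 18. 19. 20. 21. 22. 23. 24. 25. 26. 27. 28. 29. 30. 31.]
-40 R [176. 173. 169. 160. 151. 139. 120.  96.  74.  57.  53.  80. 115. 140. 150. 155. 153. 149. 147. 147. 148. 150. 151. 153.]
    B [101.  99.  96.  91.  85.  78.  65.  50.  36.  24.  17.  25.  38.  47.  50.  51.  50.  49.  48.  48.  48.  51.  54.  58.]
0 R [172. 159. 142. 126. 114. 107. 105.  97.  83.  65.  51.  62.  91. 121. 140. 151. 153. 151. 148. 145. 143. 142. 143. 146.]
    B [94. 87. 77. 68. 61. 58. 57. 52. 43. 31. 21. 20. 28. 38. 45. 49. 51. 50. 49. 49. 49. 48. 48. 49.]
40 R [174. 168. 156. 141. 127. 116. 109. 103.  92.  75.  57.  48.  57.  82. 110. 130. 138. 140. 139. 138. 136. 134. 131. 128.]
    B [96. 92. 85. 77. 69. 64. 61. 57. 50. 39. 26. 17. 16. 23. 35. 43. 45. 46. 45. 45. 45. 43. 42. 44.]
80 R [175. 173. 165. 153. 138. 123. 113. 108. 102.  89.  71.  53.  43.  55.  87. 116. 131. 138. 142. 141. 139. 136. 134. 132.]
    B [96. 95. 91. 84. 76. 68. 63. 59. 56. 47. 35. 23. 15. 16. 27. 38. 42. 45. 47. 48. 47. 45. 44. 44.]
stop y [100. 101. 102. 103. 104. 105. 106. 107. 108. 109. 110. 111. 112. 113. 114. 115. 116. 117. 118. 119. 120. 121.]
-30 R [171. 170. 170. 170. 170. 168. 161. 148. 133. 122. 120. 132. 146. 154. 154. 153. 151. 148. 143. 139. 135. 132.]
    B [97. 97. 97. 96. 96. 96. 92. 82. 68. 52. 41. 42. 46. 49. 48. 50. 58. 68. 78. 87. 91. 92.]
-10 R [164. 166. 167. 168. 168. 165. 154. 139. 122. 111. 113. 128. 142. 148. 149. 148. 147. 146. 145. 145. 143. 142.]
    B [91. 91. 92. 93. 93. 90. 83. 72. 56. 41. 36. 40. 47. 50. 51. 50. 48. 48. 49. 50. 49. 49.]
5 R [174. 174. 174. 174. 173. 166. 153. 136. 119. 111. 118. 132. 141. 142. 140. 138. 136. 134. 133. 132. 130. 127.]
    B [96. 96. 96. 96. 96. 92. 82. 69. 52. 39. 36. 42. 46. 45. 46. 48. 53. 64. 77. 86. 91. 91.]
```

>>> move_arm([
  {"x":0,"y":0,"z":-2,"ax":0,"ay":0,"az":0},
  {"x":0,"y":0,"z":-2,"ax":0,"ay":0,"az":0},
  {"x":0,"y":0,"z":-1.2,"ax":0,"ay":0,"az":0},
  {"x":0,"y":0,"z":-0.6,"ax":0,"ay":0,"az":0},
  {"x":0,"y":0,"z":0,"ax":0,"ay":0,"az":0},
  {"x":0,"y":0,"z":0,"ax":0,"ay":0,"az":0},
])

```text
clock: 10.05
eef_pos: [335.3, -270.7, 30.7]
ee_rot: [0.777, -0.63, 0.0, 0.0]
force: [0.1, -0.1, -0.1]
opening: 0.995
grip_force: 0.0
```

>>> move_arm([
  {"x":0,"y":0,"z":0,"ax":0,"ay":0,"az":0},
  {"x":0,"y":0,"z":0,"ax":0,"ay":0,"az":0},
  {"x":0,"y":0,"z":0,"ax":0,"ay":0,"az":0},
  {"x":0,"y":0,"z":0,"ax":0,"ay":0,"az":0},
  {"x":0,"y":0,"z":0,"ax":0,"ay":0,"az":0},
  {"x":0,"y":0,"z":0,"ax":0,"ay":0,"az":0},
  {"x":0,"y":0,"z":0,"ax":0,"ay":0,"az":0},
  {"x":0,"y":0,"z":0,"ax":0,"ay":0,"az":0},
], claw=0)

```text
clock: 10.85
eef_pos: [335.0, -270.6, 30.9]
ee_rot: [0.777, -0.63, 0.0, 0.0]
force: [0.1, 0.8, 5.1]
opening: 0.335
grip_force: 59.4
```

>>> move_arm([
  {"x":0,"y":0,"z":1,"ax":0,"ay":0,"az":0},
  {"x":0,"y":0,"z":2.5,"ax":0,"ay":0,"az":0},
  {"x":0,"y":0,"z":3,"ax":0,"ay":0,"az":0},
  {"x":0,"y":0,"z":2.5,"ax":0,"ay":0,"az":0.1},
  {"x":2,"y":0,"z":0,"ax":0,"ay":0,"az":0.145},
  {"x":2,"y":0,"z":0,"ax":0,"ay":0,"az":0.145},
  {"x":2,"y":0,"z":0,"ax":0,"ay":0,"az":0.145},
  {"x":2,"y":0,"z":0,"ax":0,"ay":0,"az":0.145},
  {"x":2,"y":0,"z":0,"ax":0,"ay":0,"az":0.145},
  {"x":2,"y":0,"z":0,"ax":0,"ay":0,"az":0.145},
  {"x":2,"y":0,"z":0,"ax":0,"ay":0,"az":0.145},
  {"x":2,"y":0,"z":0,"ax":0,"ay":0,"az":0.145},
])

```text
clock: 12.05
eef_pos: [495.4, -270.0, 120.3]
ee_rot: [0.999, -0.048, -0.0, -0.0]
force: [0.2, 0.5, -2.9]
opening: 0.332
grip_force: 60.2
```

>>> move_arm([
  {"x":1.5,"y":0,"z":0,"ax":0,"ay":0,"az":0.1468},
  {"x":1.5,"y":0,"z":0,"ax":0,"ay":0,"az":0.1468},
  {"x":1.5,"y":0,"z":0,"ax":0,"ay":0,"az":0.1468},
  {"x":1.5,"y":0,"z":0,"ax":0,"ay":0,"az":0.1468},
  {"x":1.5,"y":0,"z":0,"ax":0,"ay":0,"az":0.1468},
  {"x":1.5,"y":0,"z":0,"ax":0,"ay":0,"az":0.1468},
  {"x":1.5,"y":0,"z":0,"ax":0,"ay":0,"az":0.1468},
  {"x":1.5,"y":0,"z":0,"ax":0,"ay":0,"az":0.1468},
  {"x":1,"y":-0.2,"z":0,"ax":0,"ay":0,"az":0.1468},
  {"x":0.9,"y":-0.2,"z":0,"ax":0,"ay":0,"az":0.1468},
  {"x":0,"y":0,"z":0,"ax":0,"ay":0,"az":0},
  {"x":0,"y":0,"z":0,"ax":0,"ay":0,"az":0},
])

```text
clock: 13.25
eef_pos: [633.3, -274.0, 119.9]
ee_rot: [0.777, 0.63, -0.0, -0.001]
force: [0.6, -0.2, -2.3]
opening: 0.339
grip_force: 60.1
```

Run:
```python
from h import *
from scipy.spatial.transform import Rotation as R
s=readout.read_state(); print(s["eef_pos"],np.degrees(np.arctan2(*R.from_quat(s["ee_rot"]).as_matrix()[:2,1][::-1])),s["qpos"][5])
d=cam("top"); C=cloud(d); z=s["eef_pos"][2]+15
P=C[100:200,270:400].reshape(-1,3); b=P[(P[:,2]>z-8)&(P[:,2]<z+8)]
# ends of the board, robust: project on its length direction
a=np.radians(11.4);u=np.array([np.sin(a),np.cos(a)]);v=np.array([np.cos(a),-np.sin(a)]);q=(b[:,:2]-s["eef_pos"][:2])
print(z,len(b),np.percentile(q@u,[0,.5,99.5,100]),np.percentile(q@v,[0,2,98,100]))
save("t2.png",d["image"],(270,100,400,230),4.5)
```

```text
[ 633.3172883  -274.03497165  119.90688411] -11.94172066491084 -0.3005854800574159
134.90688410958214 507 [-78.2349172  -77.5414081   82.28654553  82.80666681] [-28.4887359  -15.84801838  14.0959381   15.07106529]
```

View pics/t2.png

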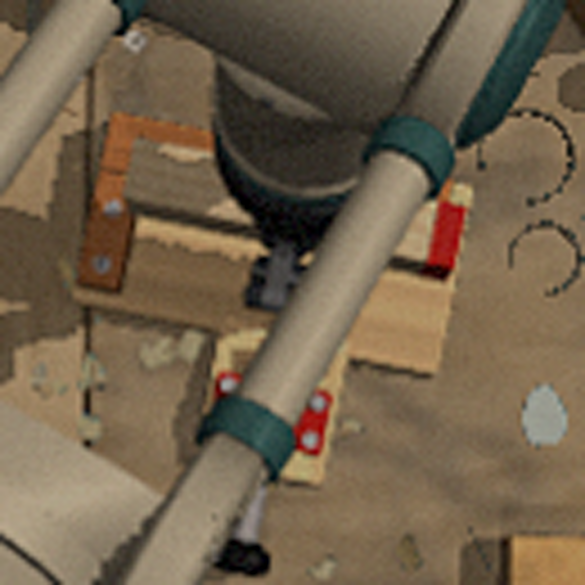

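The red end is now on the right (crop (447,238)), pointing away from the stop, and the plain end lies just short of it. I'll back off 3 mm and lower.

>>> move_arm([
  {"x":-0.05,"y":-0.3,"z":0,"ax":0,"ay":0,"az":0.009},
  {"x":0,"y":0,"z":-2,"ax":0,"ay":0,"az":0},
  {"x":0,"y":0,"z":-2,"ax":0,"ay":0,"az":0},
  {"x":0,"y":0,"z":-1.5,"ax":0,"ay":0,"az":0},
  {"x":0,"y":0,"z":-1,"ax":0,"ay":0,"az":0},
  {"x":0,"y":0,"z":-0.6,"ax":0,"ay":0,"az":0},
  {"x":0,"y":0,"z":-0.3,"ax":0,"ay":0,"az":0},
  {"x":0,"y":0,"z":0,"ax":0,"ay":0,"az":0},
])

```text
clock: 14.1
eef_pos: [633.7, -277.5, 46.4]
ee_rot: [0.773, 0.634, 0.0, 0.0]
force: [0.1, -0.1, -2.2]
opening: 0.331
grip_force: 60.2
```

>>> move_arm([
  {"x":0,"y":0,"z":-0.1,"ax":0,"ay":0,"az":0},
  {"x":0,"y":0,"z":0,"ax":0,"ay":0,"az":0},
])

```text
clock: 14.3
eef_pos: [633.9, -277.6, 46.0]
ee_rot: [0.773, 0.634, 0.0, 0.001]
force: [1.1, 0.1, -2.8]
opening: 0.335
grip_force: 60.2
```

>>> move_arm([
  {"x":0,"y":0,"z":-0.2,"ax":0,"ay":0,"az":0},
  {"x":0.04,"y":0.2,"z":0,"ax":0,"ay":0,"az":0},
  {"x":0.04,"y":0.2,"z":0,"ax":0,"ay":0,"az":0},
  {"x":0,"y":0,"z":0,"ax":0,"ay":0,"az":0},
])

```text
clock: 14.7
eef_pos: [634.4, -273.0, 43.4]
ee_rot: [0.773, 0.634, 0.0, -0.0]
force: [0.6, 0.2, -3.3]
opening: 0.334
grip_force: 60.2
```

>>> move_arm([
  {"x":0.04,"y":0.2,"z":0,"ax":0,"ay":0,"az":0},
  {"x":0,"y":0,"z":0,"ax":0,"ay":0,"az":0},
])

```text
clock: 14.9
eef_pos: [634.7, -272.0, 43.5]
ee_rot: [0.773, 0.634, -0.0, 0.001]
force: [-0.9, -2.5, -2.4]
opening: 0.335
grip_force: 60.2
```

>>> move_arm([
  {"x":0.02,"y":0.1,"z":0,"ax":0,"ay":0,"az":0},
  {"x":0,"y":0,"z":0,"ax":0,"ay":0,"az":0},
])

```text
clock: 15.1
eef_pos: [634.8, -271.9, 43.7]
ee_rot: [0.773, 0.634, -0.001, 0.001]
force: [-1.2, -4.7, -1.8]
opening: 0.333
grip_force: 60.3
```

>>> move_arm([
  {"x":0.1,"y":-0.02,"z":0,"ax":0,"ay":0,"az":0},
  {"x":0.1,"y":-0.02,"z":0,"ax":0,"ay":0,"az":0},
  {"x":0,"y":0,"z":0,"ax":0,"ay":0,"az":0},
])

```text
clock: 15.4
eef_pos: [635.6, -272.1, 43.3]
ee_rot: [0.773, 0.635, -0.002, -0.0]
force: [-3.5, -4.8, -1.6]
opening: 0.331
grip_force: 60.3
```

>>> move_arm([
  {"x":0.1,"y":-0.02,"z":0,"ax":0,"ay":0,"az":0},
  {"x":0,"y":0,"z":0,"ax":0,"ay":0,"az":0},
])

```text
clock: 15.6
eef_pos: [636.2, -272.2, 43.2]
ee_rot: [0.773, 0.635, -0.002, -0.0]
force: [-4.1, -4.7, -1.1]
opening: 0.335
grip_force: 60.4
```

>>> move_arm([
  {"x":0,"y":0,"z":-0.1,"ax":0,"ay":0,"az":0},
  {"x":0,"y":0,"z":0,"ax":0,"ay":0,"az":0},
])

```text
clock: 15.8
eef_pos: [636.2, -272.3, 42.9]
ee_rot: [0.773, 0.635, -0.002, -0.0]
force: [-4.7, -5.0, 2.7]
opening: 0.33
grip_force: 60.6
```

>>> move_arm([
  {"x":0.1,"y":-0.02,"z":0,"ax":0,"ay":0,"az":0},
  {"x":0.1,"y":-0.02,"z":0,"ax":0,"ay":0,"az":0},
  {"x":0,"y":0,"z":0,"ax":0,"ay":0,"az":0},
])

```text
clock: 16.1
eef_pos: [636.4, -272.4, 42.8]
ee_rot: [0.773, 0.635, -0.003, -0.002]
force: [-7.3, -3.8, 3.8]
opening: 0.334
grip_force: 60.9
```

>>> move_arm([
  {"x":-0.1,"y":0.02,"z":0,"ax":0,"ay":0,"az":0},
  {"x":0,"y":0,"z":0,"ax":0,"ay":0,"az":0},
])

```text
clock: 16.3
eef_pos: [636.4, -272.4, 42.9]
ee_rot: [0.773, 0.635, -0.002, -0.001]
force: [-6.7, -4.6, 2.6]
opening: 0.334
grip_force: 60.8
```

>>> move_arm([
  {"x":0,"y":0,"z":0,"ax":0,"ay":0,"az":0},
  {"x":0,"y":0,"z":0,"ax":0,"ay":0,"az":0},
  {"x":0,"y":0,"z":0,"ax":0,"ay":0,"az":0},
  {"x":0,"y":0,"z":0,"ax":0,"ay":0,"az":0},
  {"x":0,"y":0,"z":1,"ax":0,"ay":0,"az":0},
  {"x":0,"y":0,"z":2,"ax":0,"ay":0,"az":0},
  {"x":0,"y":0,"z":3,"ax":0,"ay":0,"az":0},
  {"x":0,"y":0,"z":3,"ax":0,"ay":0,"az":0},
], claw=1)

```text
clock: 17.1
eef_pos: [638.9, -271.0, 133.6]
ee_rot: [0.773, 0.634, 0.0, -0.0]
force: [0.6, -0.4, -0.3]
opening: 1.001
grip_force: 0.0
```

>>> move_arm([
  {"x":-4.0,"y":0.6,"z":0,"ax":0,"ay":0,"az":0},
  {"x":-4.0,"y":0.7,"z":0,"ax":0,"ay":0,"az":0},
  {"x":-4.0,"y":0.7,"z":0,"ax":0,"ay":0,"az":0},
  {"x":-4.0,"y":0.7,"z":0,"ax":0,"ay":0,"az":0},
  {"x":-4.0,"y":0.7,"z":0,"ax":0,"ay":0,"az":0},
  {"x":-1.0,"y":0,"z":0,"ax":0,"ay":0,"az":0},
  {"x":0,"y":0,"z":0,"ax":0,"ay":0,"az":0},
  {"x":0,"y":0,"z":0,"ax":0,"ay":0,"az":0},
  {"x":0,"y":0,"z":0,"ax":0,"ay":0,"az":0},
  {"x":0,"y":0,"z":0,"ax":0,"ay":0,"az":0},
], claw=0)

```text
clock: 18.1
eef_pos: [430.3, -237.7, 132.3]
ee_rot: [0.773, 0.635, 0.0, 0.0]
force: [-0.2, -0.1, 0.4]
opening: 0.003
grip_force: 0.0
```

Run:
```python
from h import *
s=readout.read_state(); print(s["eef_pos"],s["opening"])
d=cam("top"); import pickle; pickle.dump(d,open("top3.pkl","wb")); save("t3.png",d["image"],(275,115,395,265),4)
C=cloud(d);P=C[115:190,280:390].reshape(-1,3);b=P[(P[:,2]>50)&(P[:,2]<64)];print(len(b),cv2.minAreaRect(b[:,:2].astype(np.float32)))
```

```text
[ 430.31547592 -237.6857224   132.31800872] 0.002994273139097379
926 ((636.2516479492188, -269.702392578125), (161.191650390625, 31.19561195373535), 78.60953521728516)
```

View pics/t3.png

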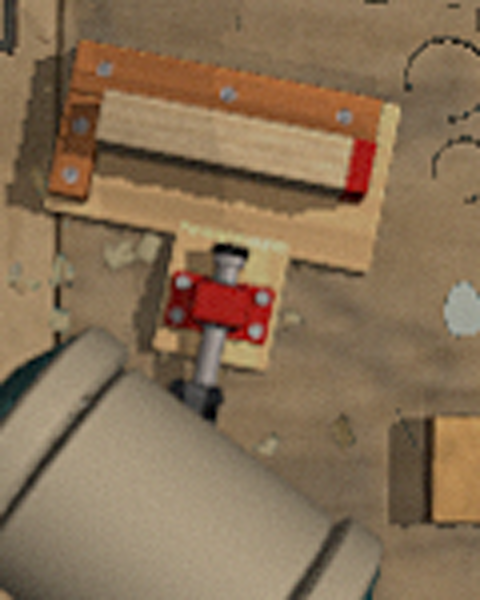

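The board now stands turned against the fence (edge through crop (230,110)), with its plain end at the stop (98,120) and its red end on the right (360,168). Next, down behind the knob.

>>> move_arm([
  {"x":0,"y":0,"z":-3,"ax":0,"ay":0,"az":0},
  {"x":0,"y":0,"z":-3,"ax":0,"ay":0,"az":0},
  {"x":0,"y":0,"z":-2.5,"ax":0,"ay":0,"az":0},
  {"x":0,"y":0,"z":-1.6,"ax":0,"ay":0,"az":0},
  {"x":0,"y":0,"z":-1,"ax":0,"ay":0,"az":0},
  {"x":0,"y":0,"z":-0.5,"ax":0,"ay":0,"az":0},
  {"x":0,"y":0,"z":0,"ax":0,"ay":0,"az":0},
  {"x":0,"y":0,"z":0,"ax":0,"ay":0,"az":0},
])

```text
clock: 18.95
eef_pos: [429.6, -237.6, 16.9]
ee_rot: [0.773, 0.634, 0.0, 0.001]
force: [0.2, -0.6, 0.0]
opening: 0.0
grip_force: 0.0
```

>>> move_arm([
  {"x":0.49,"y":-0.1,"z":0,"ax":0,"ay":0,"az":0},
  {"x":0.49,"y":-0.1,"z":0,"ax":0,"ay":0,"az":0},
  {"x":0.49,"y":-0.1,"z":0,"ax":0,"ay":0,"az":0},
  {"x":0,"y":0,"z":0,"ax":0,"ay":0,"az":0},
])

```text
clock: 19.35
eef_pos: [444.9, -240.8, 16.7]
ee_rot: [0.773, 0.634, 0.0, 0.001]
force: [-0.7, 0.5, 0.1]
opening: 0.0
grip_force: 0.0
```

>>> move_arm([
  {"x":0.49,"y":-0.1,"z":0,"ax":0,"ay":0,"az":0},
  {"x":0.49,"y":-0.1,"z":0,"ax":0,"ay":0,"az":0},
  {"x":0,"y":0,"z":0,"ax":0,"ay":0,"az":0},
])

```text
clock: 19.65
eef_pos: [451.8, -241.5, 16.1]
ee_rot: [0.773, 0.635, -0.001, -0.002]
force: [-4.4, -0.8, 3.9]
opening: -0.004
grip_force: 2.3
```

>>> move_arm([
  {"x":0.49,"y":-0.1,"z":0,"ax":0,"ay":0,"az":0},
  {"x":0.49,"y":-0.1,"z":0,"ax":0,"ay":0,"az":0},
  {"x":0.49,"y":-0.1,"z":0,"ax":0,"ay":0,"az":0},
  {"x":0.49,"y":-0.1,"z":0,"ax":0,"ay":0,"az":0},
  {"x":0,"y":0,"z":0,"ax":0,"ay":0,"az":0},
])

```text
clock: 20.15
eef_pos: [471.5, -245.4, 16.0]
ee_rot: [0.773, 0.634, -0.001, -0.002]
force: [-4.0, 0.1, 3.5]
opening: 0.001
grip_force: 2.4
```

>>> move_arm([
  {"x":0.29,"y":-0.06,"z":0,"ax":0,"ay":0,"az":0},
  {"x":0.29,"y":-0.06,"z":0,"ax":0,"ay":0,"az":0},
  {"x":0,"y":0,"z":0,"ax":0,"ay":0,"az":0},
])

```text
clock: 20.45
eef_pos: [477.2, -246.5, 16.0]
ee_rot: [0.773, 0.634, -0.001, -0.002]
force: [-5.8, 1.1, 3.2]
opening: 0.003
grip_force: 2.5
```

>>> move_arm([
  {"x":0.2,"y":-0.04,"z":0,"ax":0,"ay":0,"az":0},
  {"x":0.2,"y":-0.04,"z":0,"ax":0,"ay":0,"az":0},
  {"x":0,"y":0,"z":0,"ax":0,"ay":0,"az":0},
])

```text
clock: 20.75
eef_pos: [481.0, -247.3, 16.0]
ee_rot: [0.773, 0.634, -0.001, -0.002]
force: [-5.7, 1.5, 3.0]
opening: -0.002
grip_force: 2.7
```

>>> move_arm([
  {"x":0.2,"y":-0.04,"z":0,"ax":0,"ay":0,"az":0},
  {"x":0,"y":0,"z":0,"ax":0,"ay":0,"az":0},
])

```text
clock: 20.95
eef_pos: [483.0, -247.7, 16.0]
ee_rot: [0.773, 0.634, -0.001, -0.002]
force: [-5.6, 0.6, 3.0]
opening: -0.001
grip_force: 2.8
```

>>> move_arm([
  {"x":0.2,"y":-0.04,"z":0,"ax":0,"ay":0,"az":0},
  {"x":0,"y":0,"z":0,"ax":0,"ay":0,"az":0},
])

```text
clock: 21.15
eef_pos: [485.0, -248.1, 16.0]
ee_rot: [0.773, 0.634, -0.001, -0.002]
force: [-4.7, 0.3, 2.9]
opening: 0.0
grip_force: 2.8
```

>>> move_arm([
  {"x":0.2,"y":-0.04,"z":0,"ax":0,"ay":0,"az":0},
  {"x":0,"y":0,"z":0,"ax":0,"ay":0,"az":0},
])

```text
clock: 21.35
eef_pos: [486.7, -248.5, 16.0]
ee_rot: [0.773, 0.634, -0.001, -0.002]
force: [-5.5, 0.4, 4.2]
opening: -0.0
grip_force: 3.0
```

>>> move_arm([
  {"x":0.1,"y":-0.02,"z":0,"ax":0,"ay":0,"az":0},
  {"x":0,"y":0,"z":0,"ax":0,"ay":0,"az":0},
])

```text
clock: 21.55
eef_pos: [487.0, -248.5, 16.0]
ee_rot: [0.773, 0.635, -0.001, -0.003]
force: [-7.5, 0.9, 6.0]
opening: -0.001
grip_force: 3.8
```

>>> move_arm([
  {"x":0.1,"y":-0.02,"z":0,"ax":0,"ay":0,"az":0},
  {"x":0,"y":0,"z":0,"ax":0,"ay":0,"az":0},
])

```text
clock: 21.75
eef_pos: [487.3, -248.6, 16.0]
ee_rot: [0.773, 0.635, -0.002, -0.003]
force: [-8.8, 0.2, 5.6]
opening: 0.001
grip_force: 4.4
```

>>> move_arm([
  {"x":0.1,"y":-0.02,"z":0,"ax":0,"ay":0,"az":0},
  {"x":0,"y":0,"z":0,"ax":0,"ay":0,"az":0},
])

```text
clock: 21.95
eef_pos: [487.7, -248.6, 16.0]
ee_rot: [0.773, 0.635, -0.002, -0.004]
force: [-10.1, 0.6, 7.2]
opening: -0.002
grip_force: 5.2
```

>>> move_arm([
  {"x":0.1,"y":-0.02,"z":0,"ax":0,"ay":0,"az":0},
  {"x":0,"y":0,"z":0,"ax":0,"ay":0,"az":0},
])

```text
clock: 22.15
eef_pos: [488.0, -248.7, 16.0]
ee_rot: [0.773, 0.635, -0.003, -0.004]
force: [-11.6, 0.2, 7.8]
opening: -0.002
grip_force: 5.9
```

About 1.4 N per mm commanded. Three more steps should bring it to about 16 N.

>>> move_arm([
  {"x":0.1,"y":-0.02,"z":0,"ax":0,"ay":0,"az":0},
  {"x":0.1,"y":-0.02,"z":0,"ax":0,"ay":0,"az":0},
  {"x":0,"y":0,"z":0,"ax":0,"ay":0,"az":0},
])

```text
clock: 22.45
eef_pos: [488.6, -248.8, 16.0]
ee_rot: [0.773, 0.635, -0.003, -0.005]
force: [-15.0, 0.3, 10.7]
opening: -0.0
grip_force: 7.4
```

>>> move_arm([
  {"x":0.1,"y":-0.02,"z":0,"ax":0,"ay":0,"az":0},
  {"x":0,"y":0,"z":0,"ax":0,"ay":0,"az":0},
  {"x":0,"y":0,"z":0,"ax":0,"ay":0,"az":0},
])

```text
clock: 22.75
eef_pos: [488.8, -248.9, 16.0]
ee_rot: [0.772, 0.635, -0.004, -0.006]
force: [-15.6, -0.4, 12.4]
opening: -0.001
grip_force: 8.1
```

>>> move_arm([
  {"x":0.1,"y":-0.02,"z":0,"ax":0,"ay":0,"az":0},
  {"x":0,"y":0,"z":0,"ax":0,"ay":0,"az":0},
  {"x":0,"y":0,"z":0,"ax":0,"ay":0,"az":0},
])

```text
clock: 23.05
eef_pos: [489.1, -248.9, 16.0]
ee_rot: [0.772, 0.635, -0.004, -0.006]
force: [-17.9, 0.3, 12.8]
opening: -0.001
grip_force: 8.9
```

>>> move_arm([
  {"x":-0.4,"y":0.08,"z":0,"ax":0,"ay":0,"az":0},
  {"x":-0.4,"y":0.08,"z":0,"ax":0,"ay":0,"az":0},
  {"x":-0.6,"y":0.12,"z":0,"ax":0,"ay":0,"az":0},
  {"x":-1,"y":0.2,"z":0,"ax":0,"ay":0,"az":0},
  {"x":-2,"y":0.4,"z":0,"ax":0,"ay":0,"az":0},
  {"x":-1,"y":0.2,"z":1,"ax":0,"ay":0,"az":0},
  {"x":0,"y":0,"z":3,"ax":0,"ay":0,"az":0},
  {"x":0,"y":0,"z":4,"ax":0,"ay":0,"az":0},
  {"x":0,"y":0,"z":4,"ax":0,"ay":0,"az":0},
  {"x":0,"y":0,"z":0,"ax":0,"ay":0,"az":0},
])

```text
clock: 24.05
eef_pos: [446.6, -242.9, 142.6]
ee_rot: [0.773, 0.634, 0.002, 0.007]
force: [0.7, -0.7, 0.3]
opening: 0.003
grip_force: 0.0
```

Run:
```python
from h import *
d=cam("top"); save("t4.png",d["image"],(275,115,395,265),4)
C=cloud(d);P=C[115:190,280:390].reshape(-1,3);b=P[(P[:,2]>50)&(P[:,2]<64)];print(len(b),cv2.minAreaRect(b[:,:2].astype(np.float32)))
```

```text
925 ((636.3500366210938, -269.602294921875), (161.14747619628906, 30.73789405822754), 78.60082244873047)
```

View pics/t4.png

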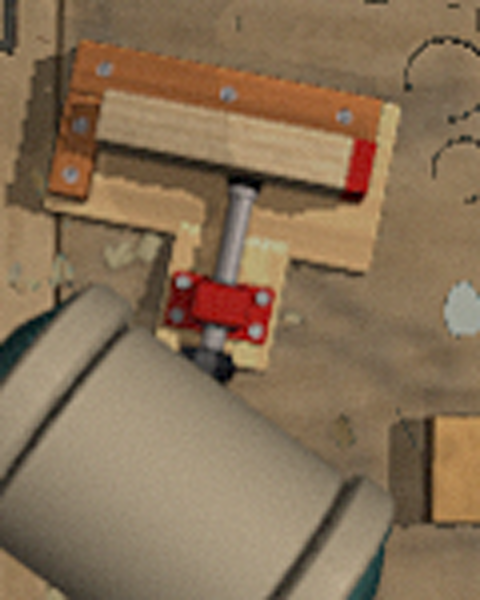

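The pad presses on the board at crop (243,183). The board is seated at the stop (98,120) and along the fence, the red end is away from the stop at (362,168), and the arm is clear.

```bash
python3 -c "
from station import env; print(env.close_job())"
```

```text
the job is handed in; nothing more can be done
None
```

I turned the board end for end and seated it against the fence with its plain end at the end stop. I pushed the clamp to about 18 N on the knob (hand-tight), backed the arm clear and handed the job in after about 24 s. The final picture shows it in place, but the hand-in returned no verdict.

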